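# Prop the sprung cover of a bench supply and trim its knob to the stop

### The arm

A 6-joint arm with a two-finger parallel gripper is mounted at the origin on the work surface. World frame = base frame: x ahead of the robot, y to its left, z up, the work surface at z = 0. Lengths are in m, angles in degrees, forces in N, time in s.
With the tool pointing down it reaches from about 0.325 to 0.85 m from the base axis. Payload 15.5 kg.
Tool frame: the origin (TCP) lies midway between the tips of the shut fingers; the grasp point (between the pads) lies 19 mm behind it; z points along the fingers, x is the direction in which the jaws open and shut, and the axes are right-handed (so a half turn about z gives the same grasp; the last joint's range is limited). The gripper opens to 91 mm and grips with 3 to 60 N. Pads are 32 mm wide; open, the fingers measure 118 mm over their backs; the gripper's body (76 mm by 178 mm) begins 60 mm behind the grasp point.
Start: joints at [69.528, 28.281, 77.091, -0, 74.628, -5.472], TCP at [0.162, 0.604, 0.214] pointing down, gripper open.
Joint ranges: [-166.48, 166.48], [-47.26, 123.95], [12.59, 153.08], [-70.14, 250.14], [6.76, 159.57], [-176.63, 176.63]. Speed limits (degrees/s): [108.29, 108.29, 147.25, 172.46, 172.46, 172.46].

### API

Orientations are given as a 3x3 rotation matrix whose columns are the frame's x, y, z axes.
In Python, from station import arm, kinematics, vision gives the robot as it stands. Calls block until the motion is done:
- arm.move_to(position, orientation): joint-space move of the TCP to a pose.
- arm.move_l(position, ori=None, max_speed=0.15): straight line of the TCP; ori=None keeps the orientation; max_speed is the mean speed in m/s.
- arm.set_joints(angles): joint-space move.
- arm.open_gripper() and arm.grab(grasp_force=None): open the fingers fully, or close them until they stop; grasp_force is the grip in N (None keeps the last).
- arm.hold(seconds).
- kinematics.ik(position, orientation): joint angles nearest the present ones, or None.
- arm.state(): the state.
- vision.get_image(name): name is "scene" or "top" or "wrist"; returns a dict with "pixels" (420x560x3 uint8, blue, green, red), "camera_matrix" (3x3 intrinsics, pixels), "k1" (the pictures are not rectified: a ray, as slopes to the right and down, at radius r is drawn at 1 + k1 r^2 times it, then the intrinsics apply), "eye" and "rotation" of the camera in the world. Camera axes: x right, y up, looking along -z (the intrinsics and any distortion apply to the point x, -y, -z); pixel columns grow to the right and rows downward; lengths in m; the calibration is good to about 2 mm. A picture is of the moment at which its call begins. There is no depth.
A pose or a line that the arm cannot do raises arm.PlanningError and nothing moves.
- arm.hand_in(): hands the job in, once; it reports no verdict.
The state is a dict: "t": time; "qpos": joint angles; "joint_velocities": joint speeds; "joint_torque": joint torques, N m; "ee_pos": TCP position; "orientation": TCP orientation; "wrist_force": force on the tool from outside, world axes, zero at the start; "wrist_torque": the same for the moment, N m; "grip_width": opening from 0.0 (shut) to 1.0 (fully open).
Only numpy, scipy, OpenCV 4.12 (cv2) and the standard library are available. Lean on these libraries where they do the work, as an engineer would, in place of code of your own. Each camera call takes 0.05 s, during which the arm holds its last target. There are 200 camera calls.

### The job

On the bench supply, use the loose prop bar to raise the sprung clear cover, and lay the bar across the two ears, flat down in both notches, so that the cover stays propped open on it. Then turn the trim knob under the cover clockwise (seen from above) until its lug meets the post of the stop ring, keep it pressed there with a light, steady turning effort for about a second, and let go with the lug resting at the post. Be gentle with the bar, the cover and the stop, leave the cover propped, and do not disturb the other things on the bench.

Things in the scene. Friction and masses are not known exactly. Their poses are not given: they have to be found in the camera images.
- supply: Grey bench supply, fixed, turned up to 0.2 rad. Front ledge: local x -180 to +5 mm, 200 mm wide, top 45 mm above the origin; behind it a block to x +90, 105 mm high. Two steel ears, 8 mm thick, at y +58 and -58, x -39 to +11, up to z 170 mm. Origin: on the mat under the middle of the cover's hinge; x to the rear (away from the robot at yaw 0), y left, z up.
- left_notch (a point): Middle of the floor of the notch in the left (supply's +y) ear: a U open to the top, 19 mm wide along the supply's x, 15 mm deep, its floor 155 mm above the supply's origin, its middle 14 mm in front of the hinge axis.
- right_notch (a point): The same in the right ear, 116 mm from the left one.
- hinge (a point): Middle of the cover's hinge axis, 111 mm above the supply's origin; the axis runs along the supply's y.
- cover (a joint): Cover angle, rad: 0 shut (level), grows as the lip swings up and back; hard stop 1.62. A clear plate with grey edges, 90 mm wide, 3 mm thick, from the hinge 150 mm forward (supply's -x); shut, its underside is 64.5 mm above the ledge, open in front and at the sides. A spring shuts it when let go: 0.045 N m, plus 0.05 per rad. Lying on the seated bar it reads about 1.43.
- cover_lip (a point): Middle of the cover's front edge, mid-thickness.
- trim_knob: Black trim knob on the ledge, axis upright, 92 mm in front of the hinge, mid-width. Origin: on the axis at the ledge's top, z up. A blade to grip, 40 mm long (x), 12 mm thick (y), 12 to 48 mm above the ledge, on a disc 36 mm wide, 12 mm high. Its blade starts 0.15 to 0.45 rad anticlockwise of the supply's x. Friction about 0.05 N m; it stays where it is left.
- knob_lug (a point): Middle of the lug: a low tab 8 mm wide, 2 to 9 mm above the ledge, at the knob's local -x end, reaching 32 mm from the axis; this point lies 28 mm from the axis.
- stop_post (a point): Middle of the stop post: a fixed upright pin, 8 mm wide, 9 mm high, on the flat steel ring round the knob, 28 mm from the knob's axis; clockwise of the lug by 0.75 to 1.45 rad at the start. When the lug meets it the two points are about 8 mm apart. 10 N on it (about right) takes 0.28 N m on the knob beyond its friction; over 25 N forces it.
- prop_bar: Loose aluminium prop bar lying on the mat, 14 mm wide (x), 210 mm long (y), 14 mm high, 0.09 to 0.14 kg. Origin: middle of its underside; y along it towards the grip block, z up. Over 35 N on it forces it. Centre of mass 10 mm from the origin towards the block. It seats well with the block to the supply's left and its origin 20 mm left of mid-width, the block then clear of cover and ears.
- grip_block (a point): Middle of the black grip block on top of the bar's +y end: 14 mm wide, 46 mm long, bar and block 34 mm high together. This point lies 82 mm from the bar's middle, 22 mm above its underside. Grasp it across its width.
- multimeter: Grey hand multimeter lying on its back, 130 x 75 x 42 mm, origin under its middle; leave alone.
- flux_jar: Small closed jar, 44 mm wide, 45 mm high, origin under its middle; leave alone.
- solder_spool: Spool standing on end, 56 mm wide, 38 mm high, origin under its middle; leave alone.
- screwdriver: Screwdriver lying on the mat, handle towards its -x, origin under its middle; leave alone.
Mind the look-alikes: they are no part of the job. Of the things shaped like the prop_bar, the aluminium one is meant.

How it is judged:
By the outcome, as a careful person would: the job done as asked, in the order asked, and still so for the second after the job is handed in, with the robot touching nothing.
It also fails if it takes over 72 s, if anything falls off the work surface, if the arm or the gripper's body presses on something with over 40 N, if the wrist force passes 120 N, or if a joint passes its speed limit or range.

## Working session

There is one attempt and no reset: what is moved stays moved. The work goes in short steps, each a Python script; the robot and the scene stay as the last script left them, time stands still between calls to the robot, and variables do not carry over. Pictures are saved under pics/ and viewed, about 8 in all and at most 12, crops included, and the job is handed in when it is done.

```bash
ls; mkdir -p pics
python3 - <<'E'
from station import arm,kinematics,vision
import cv2,numpy as np
for n in("scene","top"):
    d=vision.get_image(n); cv2.imwrite(f"pics/{n}0.png",cv2.resize(d["pixels"],(800,600),interpolation=cv2.INTER_CUBIC))
    cv2.imwrite(f"pics/{n}0_raw.png",d["pixels"])
    print(n,d["camera_matrix"],d["k1"],d["eye"],d["rotation"])
s=arm.state();print(s)
E
```

```text
pics
scene [[418.18510243   0.         276.78082876]
 [  0.         418.18510243 208.81690804]
 [  0.           0.           1.        ]] 0.02162193886128583 [1.17119344 0.51113257 0.69776531] [[-0.5967846  -0.44249742  0.66936101]
 [ 0.8021992  -0.31029384  0.51009231]
 [-0.01801594  0.84137611  0.54014967]]
top [[460.35509986   0.         287.59312863]
 [  0.         460.35509986 210.97484855]
 [  0.           0.           1.        ]] -0.1427196836155306 [ 0.29016004 -0.035748    1.53783388] [[-0.01729103  0.9930531  -0.11638973]
 [-0.99983254 -0.01787092 -0.00394056]
 [-0.00599318  0.1163021   0.9931958 ]]
{'t': 0.1, 'qpos': array([ 6.95287990e+01,  2.83116667e+01,  7.71227821e+01, -8.57017425e-04,
        7.46281591e+01, -5.46922580e+00]), 'joint_velocities': array([ 0.0522725 , -0.06513576, -0.1179382 , -0.01316229,  0.06366823,
       -0.0286214 ]), 'joint_torque': array([ 3.69762502e-04, -8.80249572e+01, -3.82537293e+01,  7.09472713e-02,
        4.81624086e-02, -1.50031599e-05]), 'ee_pos': array([0.16164071, 0.6033905 , 0.2133989 ]), 'orientation': array([[ 2.58848306e-01,  9.65917915e-01, -3.68650429e-04],
       [ 9.65917371e-01, -2.58848553e-01, -1.02875192e-03],
       [-1.08911454e-03, -8.97951621e-05, -9.99999403e-01]]), 'wrist_force': array([-1.40199647, -0.10134213, -0.31399689]), 'wrist_torque': array([-0.00128619, -0.03350526, -0.01345436]), 'grip_width': 0.9995130015445151}
```

View pics/top0.png

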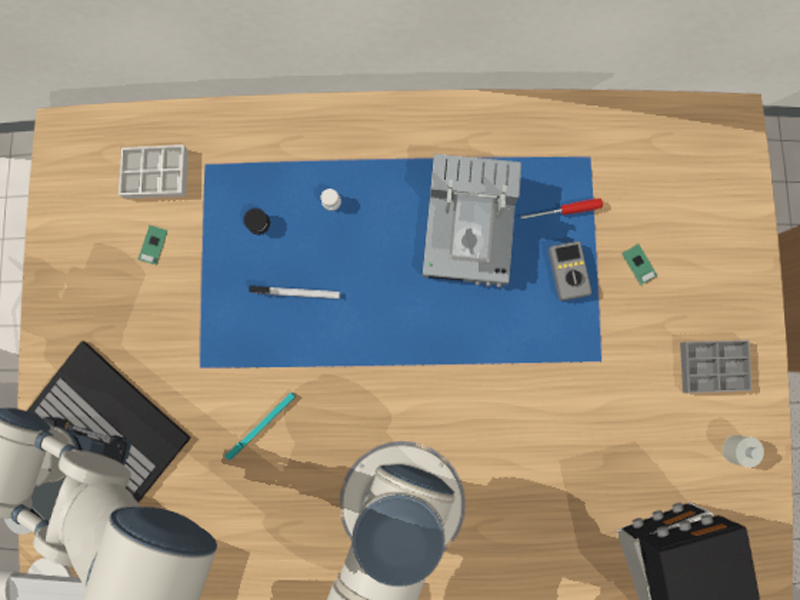

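View pics/scene0.png

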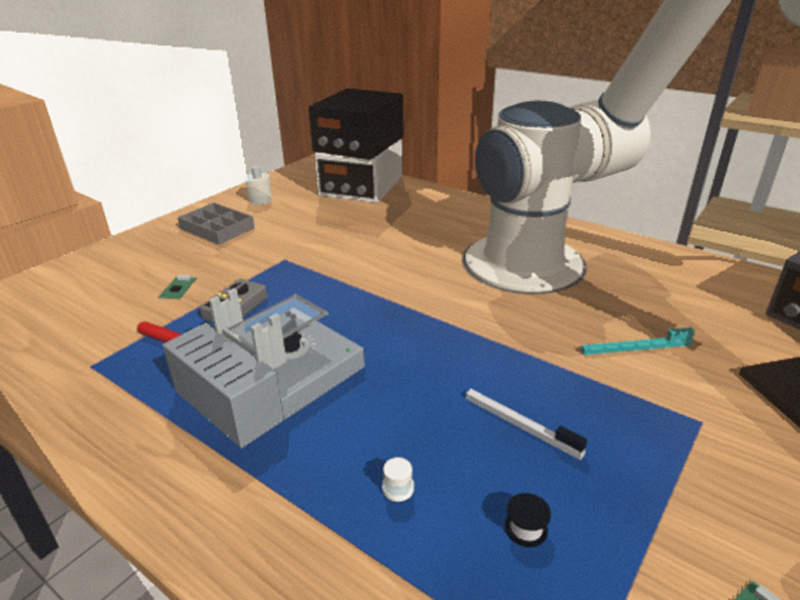

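Top view: aluminium bar with its black block at (250–340, 293), a teal look-alike at (225–295, 395–460) off the mat, and the supply at (472, 220). The aluminium one fits the description. I'll confirm it in a crop along with the supply details.

```bash
cat > h.py <<'E'
import numpy as np,cv2
from scipy.optimize import least_squares
from scipy.spatial.transform import Rotation as R
from station import arm,kinematics,vision
def proj(d,P):
    p=(np.atleast_2d(P)-d["eye"])@np.array(d["rotation"])
    s=np.c_[p[:,0]/-p[:,2],-p[:,1]/-p[:,2]]
    s=s*(1+d["k1"]*(s**2).sum(1))[:,None]
    K=np.array(d["camera_matrix"]);return s*[K[0,0],K[1,1]]+K[:2,2]
def at_z(d,uv,z):
    "world xy of pixel at height z"
    r=least_squares(lambda q:(proj(d,[q[0],q[1],z])-uv).ravel(),[0.5,0.1],x_scale=.1);return r.x
def down(a):
    "tool down, tool x axis (jaw direction) at world angle a (rad)"
    c,s=np.cos(a),np.sin(a);return np.array([[c,s,0],[s,-c,0],[0,0,-1.]])
def crop(d,x0,y0,x1,y1,k):
    return cv2.resize(d["pixels"][y0:y1,x0:x1],None,fx=k,fy=k,interpolation=cv2.INTER_CUBIC)
E
python3 - <<'E'
from h import *
import pickle
t=vision.get_image("top");s=vision.get_image("scene")
pickle.dump((t,s),open("v0.pkl","wb"))
A=crop(t,290,105,370,205,4) #320x400
B=crop(s,110,175,260,315,3) #450x420
C=crop(t,160,190,260,220,4) #400x120
im=np.zeros((560,800,3),np.uint8);im[:400,:320]=A;im[:420,330:780]=B;im[430:550,:400]=C
cv2.imwrite("pics/c1.png",im)
E
```

```text
(no output)
```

View pics/c1.png

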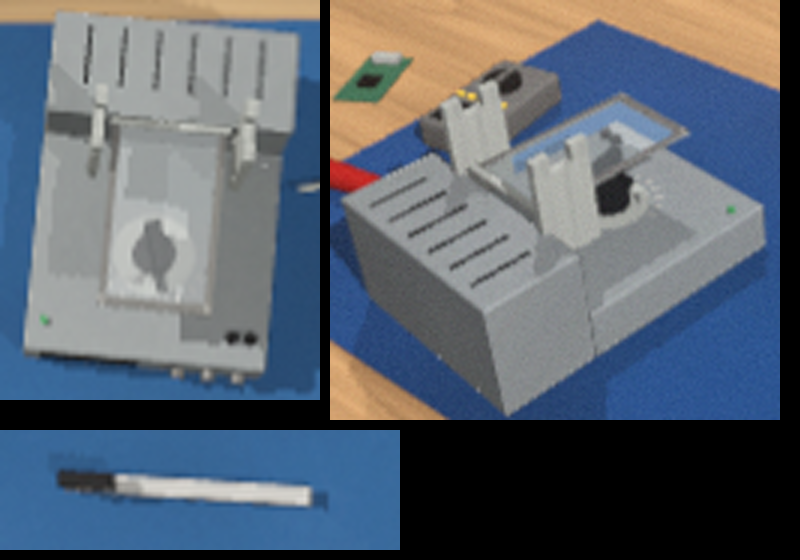

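Run:
```python
from h import *
import pickle
t,s=pickle.load(open("v0.pkl","rb"))
T=lambda x,y:np.array([(x+.5)/4-.5+290,(y+.5)/4-.5+105])
S=lambda x,y:np.array([(x-330+.5)/3-.5+110,(y+.5)/3-.5+175])
C=lambda x,y:np.array([(x+.5)/4-.5+160,(y-430+.5)/4-.5+190])
obs=[(t,T(26,352),(-.18,.1,.045)),(t,T(265,375),(-.18,-.1,.045)),(t,T(56,12),(.09,.1,.105)),(t,T(299,33),(.09,-.1,.105)),(t,T(49,112),(.005,.1,.105)),(t,T(291,131),(.005,-.1,.105)),
(s,S(486,312),(.09,.1,.105)),(s,S(343,201),(.09,-.1,.105)),(s,S(577,249),(.005,.1,.105)),(s,S(508,413),(.09,.1,0)),(s,S(764,207),(-.18,.1,.045))]
def W(q,p):
    c,n=np.cos(q[2]),np.sin(q[2]);return np.array([q[0]+c*p[0]-n*p[1],q[1]+n*p[0]+c*p[1],p[2]])
def res(q,o=obs): return np.concatenate([(proj(d,W(q,p))-uv).ravel() for d,uv,p in o])
for o,n in((obs,"all"),(obs[:6],"top"),(obs[6:],"scene")):
    r=least_squares(res,[.55,-.1,0],args=(o,),x_scale=[.1,.1,.1],loss='soft_l1');print(n,r.x,np.round(r.fun,1))
q=least_squares(res,[.55,-.1,0],loss='soft_l1').x
for n,p in dict(hinge=(0,0,.111),ln=(-.014,.058,.155),rn=(-.014,-.058,.155),knob=(-.092,0,.045),lip=(-.15,0,.111)).items(): print(n,W(q,p))
a=at_z(t,C(311,496.5),.014);b=at_z(t,C(58,479),.034)
print("bar ends",a,b,np.linalg.norm(a-b))
print("wrist cam rel", end=" ");w=vision.get_image("wrist");st=arm.state()
print(st["orientation"].T@(w["eye"]-st["ee_pos"]),st["orientation"].T@w["rotation"],w["camera_matrix"][0])
```

```text
all [ 0.69320277 -0.17585803 -0.10578544] [-0.4  0.1  0.5 -0.3 -0.6  0.4  0.   0.6 -1.   0.6  0.4  1.3 -0.8 -0.
 -1.8 -1.1  1.4  1.4 -0.3  1.8 -0.3 -1.1]
top [ 0.69464376 -0.17652315 -0.10670964] [-0.3 -0.3  0.6 -0.7 -0.4 -0.1  0.2  0.2 -0.8  0.1  0.6  0.9]
scene [ 0.69118985 -0.17587488 -0.11246135] [-0.5 -0.5 -1.  -1.7  1.8  1.1 -0.   1.2  0.3 -1.2]
hinge [ 0.69320277 -0.17585803  0.111     ]
ln [ 0.68540515 -0.11670402  0.155     ]
rn [ 0.67315691 -0.23205557  0.155     ]
knob [ 0.60171706 -0.16614391  0.045     ]
lip [ 0.54404128 -0.1600198   0.111     ]
bar ends [0.48766518 0.13796704] [0.50370851 0.34763524] 0.21028110608790898
wrist cam rel [ 0.00029577 -0.06907363 -0.17004182] [[ 9.99999860e-01  5.24648828e-04 -7.54071527e-05]
 [ 4.89726645e-04 -9.68965831e-01 -2.47194211e-01]
 [-2.02757107e-04  2.47194139e-01 -9.68965952e-01]] [369.12232498   0.         277.99022551]
```

The crop confirms the aluminium bar with its black block (composite 57–311, y≈490). Its fitted length is 210.3 mm against 210 given. Before grasping, I'll take a close wrist view over the supply for the notches, lug and post.

```bash
cat >> h.py <<'E'
Q=np.array([.6932,-.17586,-.1058])   # supply pose x,y,yaw
def W(p,q=None):
    q=Q if q is None else q
    c,n=np.cos(q[2]),np.sin(q[2]);return np.array([q[0]+c*p[0]-n*p[1],q[1]+n*p[0]+c*p[1],p[2]])
E
python3 - <<'E'
from h import *
import pickle
arm.move_to(W((.009,0,.28)),down(np.pi/2+Q[2]))
w=vision.get_image("wrist");pickle.dump(w,open("w1.pkl","wb"))
cv2.imwrite("pics/w1.png",cv2.resize(w["pixels"],(800,600),interpolation=cv2.INTER_CUBIC))
s=arm.state();print(s["t"],s["ee_pos"],w["eye"],w["k1"])
for n,p in dict(ln=(-.014,.058,.155),rn=(-.014,-.058,.155),knob=(-.092,0,.093),lip=(-.15,0,.111)).items(): print(n,(proj(w,W(p))[0]+.5)*800/560)
E
```

```text
3.625 [ 0.70227563 -0.17611956  0.28001016] [ 0.63366998 -0.16854631  0.45011528] -0.011335849372319004
ln [498.58631803 248.99556023]
rn [292.96072616 248.95159434]
knob [396.01870268 113.51106393]
lip [395.88132736   5.89968558]
```

View pics/w1.png

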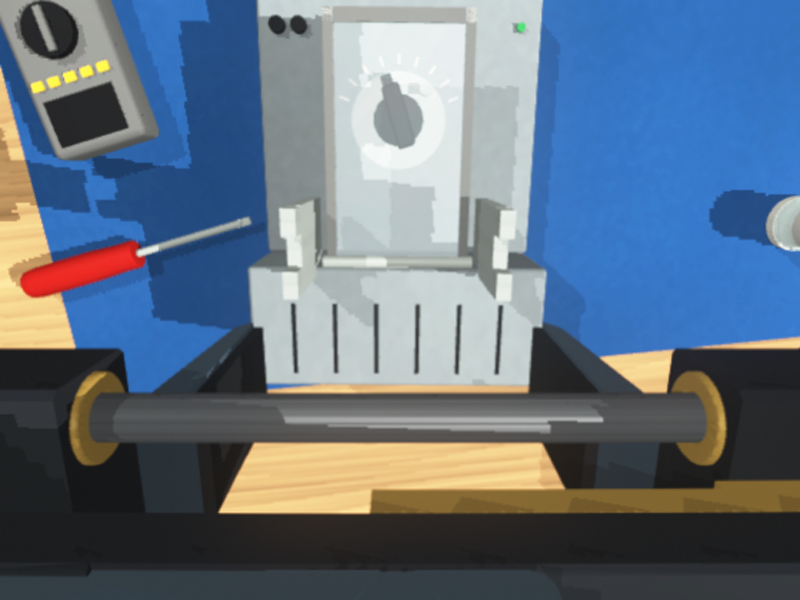

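Run:
```python
from h import *
import pickle
w=pickle.load(open("w1.pkl","rb"))
E_=crop(w,185,138,375,213,4) #760x300
k=w["pixels"][38:123,230:330]
k2=cv2.convertScaleAbs(k,alpha=1);g=cv2.createCLAHE(4,(3,3))
lab=cv2.cvtColor(k,cv2.COLOR_BGR2LAB);lab[...,0]=g.apply(lab[...,0]);k2=cv2.cvtColor(lab,cv2.COLOR_LAB2BGR)
im=np.zeros((600,800,3),np.uint8);im[:300,:760]=E_
f=lambda a:cv2.resize(a,None,fx=3.5,fy=3.5,interpolation=cv2.INTER_CUBIC)
im[302:302+297,:350]=f(k)[:297];im[302:302+297,400:750]=f(k2)[:297]
cv2.imwrite("pics/c2.png",im)
```

```text
(no output)
```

View pics/c2.png

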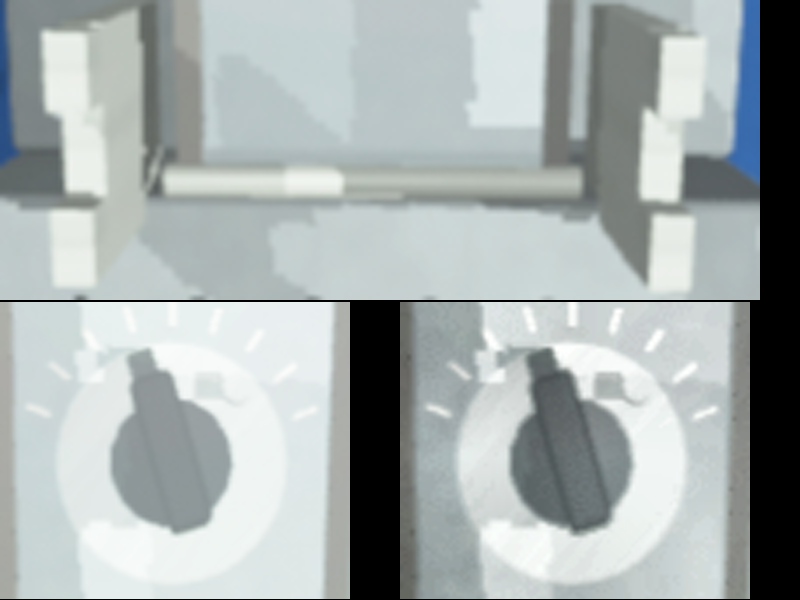

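Run:
```python
from h import *
import pickle
w=pickle.load(open("w1.pkl","rb"))
E_=lambda x,y:np.array([(x+.5)/4-.5+185,(y+.5)/4-.5+138])
K_=lambda x,y:np.array([(x+.5)/3.5-.5+230,(y-302+.5)/3.5-.5+38])
ob=[]
for (x0,x1,r,X,ys) in [(660,705,37,-.039,(.054,.062)),(659,703,118,-.0235,(.054,.062)),(650,694,213,-.0045,(.054,.062)),(649,692,290,.011,(.054,.062)),
 (42,88,31,-.039,(-.062,-.054)),(44,89,114,-.0235,(-.062,-.054)),(50,95,207,-.0045,(-.062,-.054)),(53,96,286,.011,(-.062,-.054))]:
    ob+=[(E_(x0,r),(X,ys[0],.17)),(E_(x1,r),(X,ys[1],.17))]
f=lambda q:np.concatenate([(proj(w,W(p,q))-uv)[0] for uv,p in ob])
r=least_squares(f,Q,x_scale=.1);q=r.x;print(q,np.round(r.fun,1))
g=lambda u:np.concatenate([(proj(w,W((p[0],p[1],p[2]+u[3]),u))-uv)[0] for uv,p in ob])
print("with dz",least_squares(g,[*Q,0],x_scale=.1).x)
def loc(uv,z):
    p=at_z(w,uv,z)-q[:2];c,s=np.cos(q[2]),np.sin(q[2]);return np.array([c*p[0]+s*p[1],-s*p[0]+c*p[1]])*1000
k0=loc(K_(171,463),.057)
print("knob disc",k0,"ring",loc(K_(171,464),.047))
for n,u,z in(("lug",(141,362),.054),("post",(209,384),.054),("glare",(88,365),.054),("bladefar",(189,528),.093),("bladenear",(154,374),.093)):
    p=loc(K_(*u),z);d=p-[-92,0];print(n,p,np.hypot(*d),"ang from -x",np.degrees(np.arctan2(-d[1],-d[0])))
```

```text
[ 0.69462567 -0.17501165 -0.11368278] [ 0.5 -0.7 -0.2 -0.6 -0.4 -0.4 -0.9 -0.3  0.5  0.3 -0.2  0.4 -0.4  0.5
 -0.9  0.6  0.5 -0.5 -0.4 -0.4  0.9 -0.6  0.2 -0.5  0.5  0.7 -0.4  0.7
  0.7  0.3  0.1  0.4]
with dz [ 6.94552638e-01 -1.75003951e-01 -1.13683199e-01  4.77225082e-04]
knob disc [-9.20559739e+01 -1.20267063e-02] ring [-9.25559254e+01  2.56745244e-03]
lug [-119.77436075   -8.83647997] 29.14615743919022 ang from -x 17.64859444816888
post [-114.01516274   10.73387701] 24.49251939164664 ang from -x -25.992356552508433
glare [-118.8495298  -24.0237955] 36.028322203122265 ang from -x 41.82080037248468
bladefar [-72.82695141   4.87030979] 19.78195414532817 ang from -x -165.74726078472057
bladenear [-111.13708297   -4.64201311] 19.692034692767024 ang from -x 13.634686918729296
```

```bash
sed -i 's/^Q=.*/Q=np.array([.6943,-.1752,-.112])/' h.py
python3 - <<'E'
from h import *
a=-.0764
arm.move_to([.5019,.3246,.10],down(a))
arm.move_l([.5019,.3246,.006],max_speed=.12)
s=arm.state();print(s["t"],s["ee_pos"],s["wrist_force"])
arm.grab(28)
s=arm.state();print(s["t"],s["grip_width"]*91,s["wrist_force"])
arm.move_l([.5019,.3246,.09],max_speed=.1)
s=arm.state();print(s["t"],s["grip_width"]*91,s["wrist_force"],s["wrist_torque"])
import pickle
im=np.zeros((420,1120,3),np.uint8)
for i,n in enumerate(("wrist","scene")):
    d=vision.get_image(n);pickle.dump((d,arm.state()),open(f"g_{n}.pkl","wb"));im[:,i*560:][:,:560]=d["pixels"]
cv2.imwrite("pics/g.png",cv2.resize(im,(800,300),interpolation=cv2.INTER_AREA))
E
```

```text
6.6583 [0.50233285 0.32478253 0.00660714] [0.9043212  0.80427567 0.75392741]
7.8167 13.743357651334144 [ 0.72114985  0.12107434 -0.06459539]
8.8083 13.55535755122525 [ 0.01107502  0.40849119 -1.06185298] [-0.04373952  0.04536576 -0.0200834 ]
```

View pics/g.png

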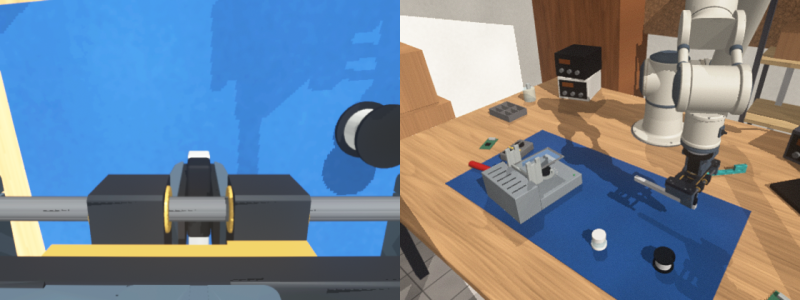

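```bash
cat >> h.py <<'E'
def B(x,zu,y=.02): return W((x,y+.082,zu+.0066))
def barpts(st):
    "predicted corners of the bar in world from the tool pose"
    O=st["orientation"];p=st["ee_pos"];y=O[:,1];x=O[:,0]
    o=p+y*.082-np.array([0,0,.0066])
    return np.array([o+x*i*.007-y*j*.105+np.array([0,0,k]) for j in(-1,.43) for i in(-1,1) for k in(0,.014)])
def overlay(n,box,k,pts):
    d=vision.get_image(n);im=crop(d,*box,k)
    for u in proj(d,pts):
        cv2.circle(im,tuple(int(round(v)) for v in (u-box[:2]+.5)*k),3,(0,0,255),1)
    return im,d
E
python3 - <<'E'
from h import *
arm.move_l(B(-.21,.085),down(Q[2]),max_speed=.2)
arm.hold(.2)
st=arm.state();print(st["t"],st["ee_pos"],B(-.21,.085),st["wrist_force"])
a,_=overlay("scene",(180,150,320,270),5,barpts(st))
cv2.imwrite("pics/p.png",a)
E
```

```text
11.1333 [ 0.49700651 -0.04997553  0.09158638] [ 0.49701587 -0.05036822  0.0916    ] [-0.74342859  0.7544969  -1.74029715]
```

View pics/p.png

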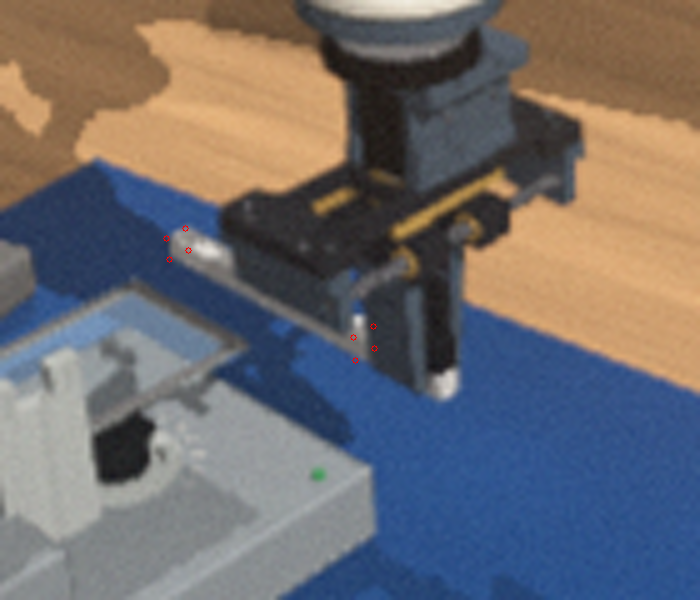

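Run:
```python
from h import *
for x,z in [(-.21,.075),(-.135,.075),(-.135,.097),(-.13,.13),(-.115,.165),(-.095,.19),(-.07,.2),(-.045,.2),(-.025,.192),(-.014,.182)]:
    arm.move_l(B(x,z),max_speed=.07 if x>-.2 else .1)
    s=arm.state();print(round(s["t"],2),x,z,np.round(s["wrist_force"],1),np.round(s["wrist_torque"],2))
arm.hold(.3)
import pickle
st=arm.state();print(st["ee_pos"]-B(-.014,.182),st["grip_width"]*91)
notch=[W((x,y,.17)) for y in(.054,.062,-.054,-.062) for x in(-.0235,-.0045,-.039,.011)]
a,_=overlay("scene",(170,160,270,260),4,np.vstack([barpts(st),notch]))
b,d=overlay("wrist",(100,0,460,360),1,np.zeros((0,3)));
t,_=overlay("top",(290,105,380,205),4,np.vstack([barpts(st),notch]))
pickle.dump((d,st),open("n.pkl","wb"))
im=np.zeros((600,800,3),np.uint8);im[:400,:400]=a;im[:400,400:760]=t
b=cv2.resize(d["pixels"],(266,200),interpolation=cv2.INTER_AREA);im[400:,:266]=b
cv2.imwrite("pics/n.png",im)
```

```text
11.43 -0.21 0.075 [ 0.4 -0.1 -1.9] [-0.03  0.04  0.01]
12.66 -0.135 0.075 [-0.3 -1.4 -0.8] [ 0.01  0.04 -0.  ]
13.12 -0.135 0.097 [-0.1 -0.5 -1.5] [ 0.01 -0.05  0.02]
13.75 -0.13 0.13 [-0.1 -0.1 -1.8] [ 0.09 -0.03 -0.  ]
14.44 -0.115 0.165 [ 0.4  0.4 -2.1] [ 0.1   0.04 -0.02]
15.05 -0.095 0.19 [-0.8 -0.7 -2.5] [-0.    0.12 -0.06]
15.58 -0.07 0.2 [-0.9  0.3 -2.2] [ 0.04  0.14 -0.07]
16.09 -0.045 0.2 [-1.1 -0.3 -2.3] [ 0.08  0.19 -0.03]
16.55 -0.025 0.192 [-1.2  0.2 -2. ] [ 0.05  0.21 -0.12]
16.91 -0.014 0.182 [-0.7  0.3 -1.7] [ 0.12  0.32 -0.11]
[-7.10170310e-05  4.27609107e-05  1.79806124e-04] 13.841667556555239
```

View pics/n.png

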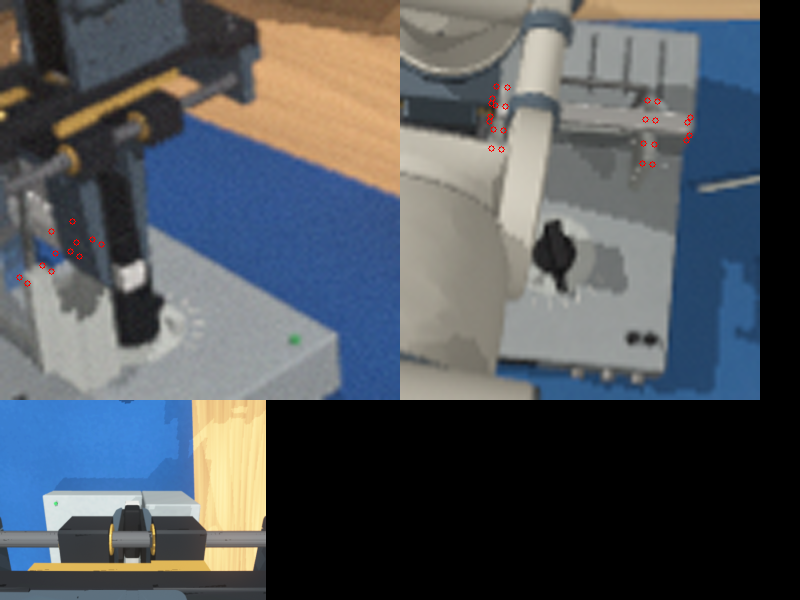

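Run:
```python
from h import *
st=arm.state()
p=barpts(st)[:4]
box=(326,120,374,152)
a,d=overlay("top",box,12,p)
cv2.imwrite("pics/n2.png",a)
print((proj(d,p)-box[:2]+.5)*12)
print("expected mid-top at end",proj(d,p[[1,3]].mean(0)))
```

```text
[[426.35940085 239.21742434]
 [434.75879517 224.21655154]
 [430.12808312 186.06150503]
 [438.54317212 170.56754382]]
expected mid-top at end [[361.88798031 135.94719818]]
```

View pics/n2.png

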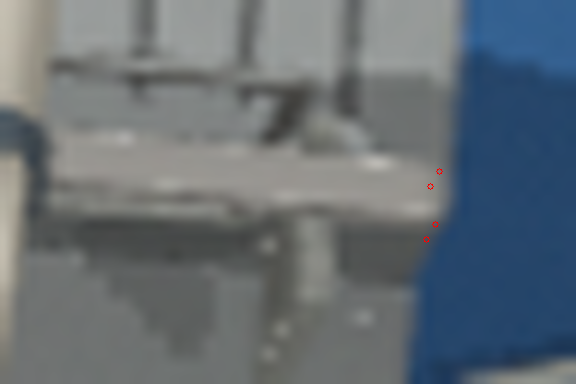

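Ears and bar show the same ~0.8 px offset from prediction, so they agree relative to each other. I'll lower slowly with force checks.

Run:
```python
from h import *
f0=None
for z in [.176,.172,.169,.166,.163,.160,.158,.1565,.1555,.1548,.154]:
    arm.move_l(B(-.014,z),max_speed=.03)
    f=arm.state()["wrist_force"]; f0=f if f0 is None else f0
    s=arm.state();print(round(s["t"],2),z,round(s["ee_pos"][2]-.0066,4),np.round(f,1),np.round(s["wrist_torque"],2))
    if np.linalg.norm(f-f0)>5: print("STOP");break
```

```text
17.76 0.176 0.1755 [-1.2 -0.5 -1.3] [ 0.11  0.31 -0.16]
18.04 0.172 0.1717 [-1.  -0.  -1.4] [ 0.09  0.31 -0.14]
18.29 0.169 0.1688 [-1.5  0.1 -2.1] [ 0.17  0.37 -0.2 ]
18.54 0.166 0.1657 [-0.9 -0.2 -2.3] [ 0.07  0.37 -0.21]
18.79 0.163 0.1627 [-2.1 -0.3 -2.3] [ 0.09  0.4  -0.13]
19.04 0.16 0.1597 [-1.3 -0.7 -1.7] [ 0.13  0.39 -0.18]
19.29 0.158 0.1578 [-3.1  0.5 -1.8] [ 0.11  0.38 -0.23]
19.54 0.1565 0.1564 [-1.8 -0.8 -1.7] [ 0.02  0.4  -0.22]
19.79 0.1555 0.1555 [-2.6  0.3 -1.3] [-0.05  0.42 -0.2 ]
20.04 0.1548 0.1548 [-2.2 -0.1 -1.3] [-0.1   0.39 -0.2 ]
20.29 0.154 0.1543 [-3.4  1.8  5.1] [-0.14  0.68 -0.23]
STOP
```

Run:
```python
from h import *
import pickle
arm.open_gripper()
arm.hold(.2)
p=B(-.014,.155);arm.move_l(p+[0,0,.13],max_speed=.15)
s=arm.state();print(s["t"],s["wrist_force"],s["grip_width"])
arm.move_l(W((-.13,.06,.32)),max_speed=.25)
arm.move_to(W((-.11,0,.31)),down(np.pi/2+Q[2]))
arm.hold(.2)
w=vision.get_image("wrist");sc=vision.get_image("scene");pickle.dump((w,sc),open("k.pkl","wb"));print(arm.state()["t"])
im=np.zeros((600,800,3),np.uint8);im[:450,:480]=crop(w,130,0,450,300,1.5)
im[:300,490:790]=crop(sc,130,150,230,250,3)
im[450:,:]=0
im[310:590,490:790]=crop(w,250,20,325,90,4)
cv2.imwrite("pics/k.png",im)
```

```text
22.7417 [-0.20676133  0.0280284   0.30522333] 0.9979902802230091
25.2333
```

View pics/k.png

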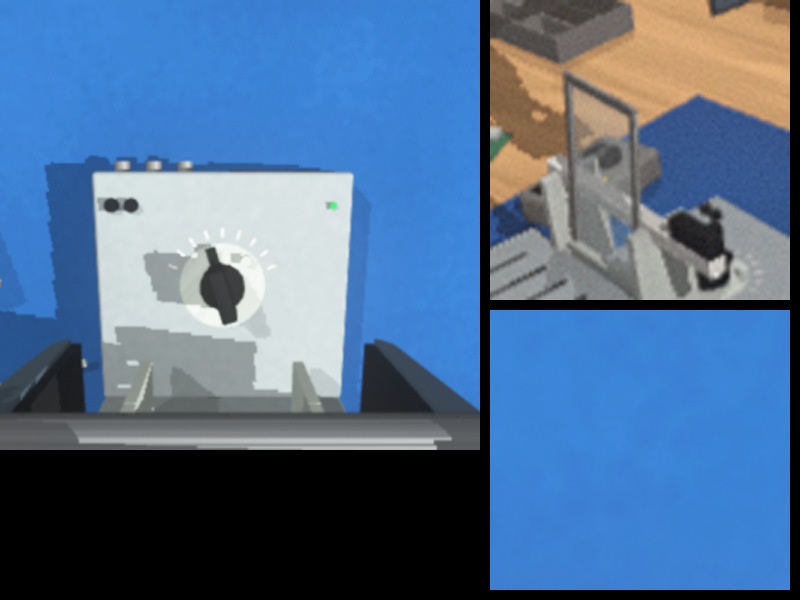

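Bar lies in both notches with the cover propped (scene crop). In the wrist crop the knob is at (222,289), the lug at (210,255) and the post at (237,257). That puts the post 0.78 rad clockwise of the lug, so contact should be at ψ ≈ -0.19. Now I'll grasp the knob with the tool leaning 25° towards the robot.

```bash
cat >> h.py <<'E'
BETA=np.radians(25)
def KO(psi):
    b=BETA;o=np.array([[0,np.cos(b),np.sin(b)],[1,0,0],[0,np.sin(b),-np.cos(b)]])
    return R.from_euler("z",psi+Q[2]).as_matrix()@o
def KP(psi,back=0,dxy=(0,0)):
    O=KO(psi);return W((-.092,0,.086))+np.array([*dxy,0])+O[:,2]*(.019-back),O
def show(psi=None):
    arm.hold(.1);F=[];T=[]
    for _ in range(3):
        s=arm.state();F.append(s["wrist_force"]);T.append(s["wrist_torque"]);arm.hold(.03)
    F=np.mean(F,0);T=np.mean(T,0)
    axis=W((-.092,0,.086));r=s["ee_pos"]-axis
    print(round(s["t"],2),psi,"F",np.round(F,1),"T",np.round(T,3),"Mz@axis(if TCP ref)",round(T[2]+np.cross(r,F)[2],3));return F,T
E
python3 - <<'E'
from h import *
psi=.245
for ps in(.245,0,-.3): print(kinematics.ik(*KP(ps)))
p,o=KP(psi,.11);arm.move_to(p,o)
arm.move_l(KP(psi)[0],max_speed=.1);show("pre")
arm.grab(40);show("grip");s=arm.state();print(s["grip_width"]*91, KO(psi).T@s["wrist_force"],s["ee_pos"]-KP(psi)[0])
E
```

```text
[ -28.49867631   33.42736664  105.16171297   35.95529787   25.10518495
 -156.77674163]
[ -24.9069548    32.86910106  106.84288456   25.55417566   18.10179595
 -131.30080499]
[-19.94146082  32.85659938 106.88092153  -5.84392838  15.38355251
 -81.04219448]
27.52 pre F [0.3 0.2 0.1] T [-0.011  0.29  -0.01 ] Mz@axis(if TCP ref) -0.009
28.9 grip F [-0.2 -0.7  0.4] T [-0.021  0.307  0.051] Mz@axis(if TCP ref) 0.046
11.61531290162864 [ 0.31108646  0.40829537 -0.4240615 ] [-2.27806114e-05  1.37609264e-06 -5.65382922e-06]
```

Run:
```python
from h import *
psi=.245
while psi>-.4:
    psi-= .06 if psi>-.02 else .01
    arm.move_l(*KP(psi),max_speed=.02)
    if psi>-.05: s=arm.state();F,T=s["wrist_force"],s["wrist_torque"];print(round(s["t"],2),round(psi,3),np.round(F,1),np.round(T,3))
    else:
        arm.hold(.08);s=arm.state();F,T=s["wrist_force"],s["wrist_torque"];print(round(s["t"],2),round(psi,3),np.round(F,1),np.round(T,3))
    if T[2]>.17 or np.linalg.norm(F[:2])>12 or s["t"]>50: break
print("end",psi,arm.state()["grip_width"]*91)
```

```text
29.18 0.185 [-1.  -1.5  0.3] [-0.351  0.457 -0.255]
29.43 0.125 [-1.1 -2.7  0.4] [-0.35   0.453 -0.158]
29.68 0.065 [-0.2 -1.4  1. ] [-0.209  0.354 -0.181]
29.94 0.005 [-0.2 -1.4  1.8] [-0.098  0.313 -0.13 ]
30.3 -0.055 [1.  0.5 1.7] [0.217 0.015 0.132]
30.63 -0.065 [0.3 0.4 1.4] [ 0.058  0.092 -0.003]
30.97 -0.075 [-0.3 -1.3  0.9] [-0.114  0.183 -0.079]
31.3 -0.085 [-0.4 -1.1  0.1] [-0.282  0.255 -0.177]
31.63 -0.095 [-0.1 -2.7  0.8] [-0.448  0.267 -0.21 ]
31.97 -0.105 [ 0.2 -2.7 -0.8] [-0.51   0.274 -0.257]
32.3 -0.115 [-0.2 -3.2  0.7] [-0.529  0.314 -0.297]
32.63 -0.125 [-0.2 -3.5  0.7] [-0.626  0.344 -0.298]
32.97 -0.135 [-0.8 -4.2 -0.1] [-0.73   0.334 -0.316]
33.3 -0.145 [-0.6 -4.4 -0.4] [-0.697  0.376 -0.341]
33.63 -0.155 [ 0.4 -4.2 -0.6] [-0.789  0.404 -0.379]
33.97 -0.165 [-0.7 -5.   0.2] [-0.835  0.351 -0.46 ]
34.3 -0.175 [-0.1 -5.7 -0.6] [-0.85   0.412 -0.388]
34.63 -0.185 [ 0.3 -5.1 -0.5] [-0.962  0.345 -0.414]
34.97 -0.195 [-0.6 -6.1 -0.2] [-0.996  0.418 -0.449]
35.3 -0.205 [-0.7 -5.8 -0.1] [-0.943  0.347 -0.457]
35.63 -0.215 [ 0.  -6.2 -0.6] [-1.002  0.318 -0.445]
35.97 
[... 337 characters left out ...]
3] [-1.136  0.351 -0.499]
38.3 -0.295 [ 0.2 -5.8 -0.9] [-1.118  0.372 -0.514]
38.63 -0.305 [-0.2 -6.9 -1. ] [-1.125  0.33  -0.498]
38.97 -0.315 [-0.6 -6.3 -0.2] [-1.123  0.284 -0.505]
39.3 -0.325 [-0.9 -6.4 -0.8] [-1.107  0.326 -0.506]
39.63 -0.335 [ 0.  -5.8 -0.4] [-1.15   0.302 -0.457]
39.97 -0.345 [ 0.5 -7.  -1. ] [-1.199  0.269 -0.519]
40.3 -0.355 [-0.4 -6.  -0.6] [-1.156  0.268 -0.466]
40.63 -0.365 [-0.2 -5.8 -0.2] [-1.171  0.275 -0.508]
40.97 -0.375 [ 0.4 -5.9 -1.2] [-1.115  0.254 -0.476]
41.3 -0.385 [-0.1 -6.7 -0.3] [-1.119  0.24  -0.547]
41.63 -0.395 [ 0.6 -7.5 -0.2] [-1.186  0.167 -0.474]
41.97 -0.405 [ 0.2 -6.5 -0.5] [-1.163  0.191 -0.46 ]
end -0.4050000000000002 11.650973745465407
```

Run:
```python
from h import *
s=arm.state();O=s["orientation"];x=O[:,0];print(s["t"],"psi act",np.arctan2(x[1],x[0])-np.pi/2-Q[2],"poserr",s["ee_pos"]-KP(-.405)[0],s["qpos"],s["wrist_force"],s["wrist_torque"])
for n in("wrist","scene","top"):
    d=vision.get_image(n); globals()[n]=d
lp=[W((-.092-.028*np.cos(p),-.028*np.sin(p),.054)) for p in(-.405,-.19,.26)]
po=[W((-.092-.028*np.cos(p),-.028*np.sin(p),.054)) for p in(-.47,)]
for d in(wrist,scene): print(proj(d,np.array(lp+po)).round())
im=np.zeros((600,800,3),np.uint8)
im[:300,:400]=cv2.resize(wrist["pixels"],(400,300),interpolation=cv2.INTER_AREA)
c=proj(wrist,W((-.115,0,.06)))[0].astype(int);x0,y0=max(c[0]-50,0),max(c[1]-37,0)
x0=min(x0,460);y0=min(y0,345);im[300:600,:400]=crop(wrist,x0,y0,x0+100,y0+75,4)
c=proj(scene,W((-.1,0,.06)))[0].astype(int);x0,y0=c[0]-40,c[1]-60;im[:600,400:800]=crop(scene,x0,y0,x0+80,y0+120,5)
print(x0,y0)
cv2.imwrite("pics/k2.png",im)
```

```text
41.9667 psi act -0.40437683681348047 poserr [-2.28977040e-05 -6.16687669e-05 -1.78139978e-05] [-18.21659127  33.0289417  106.3482208  -16.83326701  16.75471504
 -63.51925844] [ 0.22026408 -6.54585366 -0.519461  ] [-1.16276778  0.19103473 -0.46041685]
[[277. 183.]
 [264. 184.]
 [241. 194.]
 [281. 183.]]
[[213. 237.]
 [212. 236.]
 [209. 234.]
 [213. 238.]]
164 176
```

View pics/k2.png

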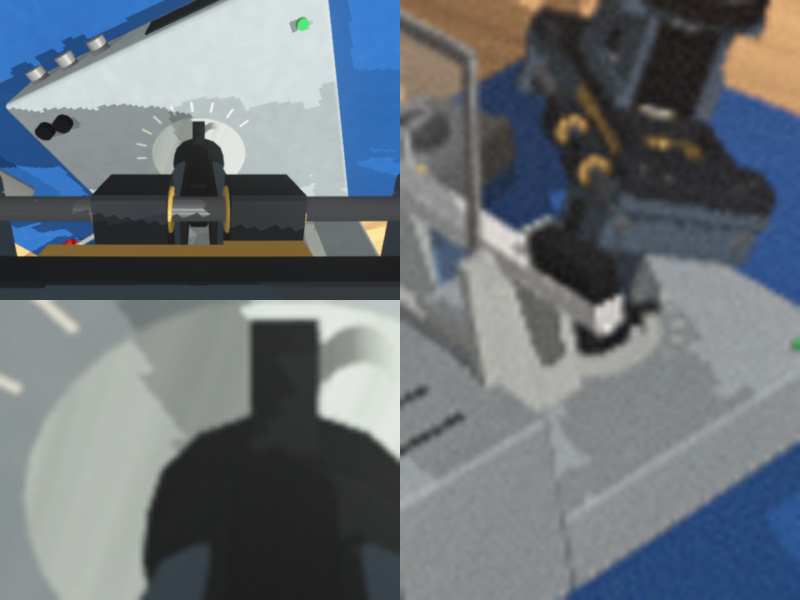

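The wrist crop shows the lug (285, 365) square in the gripper and the post (358, 350) about 8.6 mm from it, so contact is just ahead. The moment about the knob axis, shifted from the sensor point, is only friction so far. I'll continue in small steps.

```bash
cat >> h.py <<'E'
def Mz(n=4,L=.214):
    F=[];T=[]
    for _ in range(n):
        s=arm.state();F.append(s["wrist_force"]);T.append(s["wrist_torque"]);arm.hold(.03)
    F=np.mean(F,0);T=np.mean(T,0)
    return T[2]+np.cross(-L*s["orientation"][:,2],F)[2],F,T,s["t"]
E
python3 - <<'E'
from h import *
psi=-.405;m,F,T,t=Mz(6);m0=m;print("base",round(m,3),F.round(1),T.round(3))
while psi>-.5:
    psi-=.006
    arm.move_l(*KP(psi),max_speed=.02)
    m,F,T,t=Mz(3);print(round(t,2),round(psi,3),round(m,3),F.round(1),T.round(3))
    if m-m0>.17 or t>51: break
E
```

```text
base 0.046 [ 0.3 -6.6 -0.3] [-1.13   0.192 -0.459]
42.63 -0.411 0.111 [ 0.6 -7.6 -0.3] [-1.153  0.229 -0.458]
42.98 -0.417 0.04 [ 0.8 -6.9 -0.3] [-1.17   0.178 -0.461]
43.33 -0.423 0.085 [ 0.  -7.1 -0.4] [-1.171  0.193 -0.469]
43.68 -0.429 0.064 [ 0.1 -6.7 -0.7] [-1.137  0.191 -0.453]
44.03 -0.435 0.088 [ 0.3 -7.  -0.2] [-1.169  0.191 -0.439]
44.38 -0.441 0.193 [ 0.2 -7.4 -0.1] [-1.186  0.176 -0.364]
44.73 -0.447 0.204 [ 0.4 -7.  -0.6] [-1.186  0.192 -0.31 ]
45.08 -0.453 0.365 [-0.7 -7.4 -0.3] [-1.24   0.201 -0.23 ]
```

Run:
```python
from h import *
import pickle
arm.move_l(*KP(-.457),max_speed=.02)
for _ in range(6):
    m,F,T,t=Mz(6);print(round(t,2),round(m,3),F.round(1),T.round(3))
arm.open_gripper();arm.hold(.15)
print(Mz(3)[:2])
p,o=KP(-.457,.12);arm.move_l(p,max_speed=.12)
arm.move_to(W((-.12,0,.31)),down(np.pi/2+Q[2]));arm.hold(.2)
w=vision.get_image("wrist");sc=vision.get_image("scene");t=vision.get_image("top");pickle.dump((w,sc,t),open("f.pkl","wb"));print(arm.state()["t"],arm.state()["wrist_force"])
im=np.zeros((600,800,3),np.uint8)
c=proj(w,W((-.092,0,.05)))[0].astype(int);x0,y0=c[0]-40,c[1]-40;im[:400,:400]=crop(w,x0,y0,x0+80,y0+80,5)
K_=proj(w,np.array([W((-.092,0,.054))]))[0];print((K_-[x0,y0]+.5)*5)
im[:400,405:795]=crop(sc,130,150,260,284,3)[:400,:390]
im[400:600,:266]=cv2.resize(sc["pixels"],(266,200),interpolation=cv2.INTER_AREA)
im[400:600,270:536]=cv2.resize(t["pixels"],(266,200),interpolation=cv2.INTER_AREA)
im[400:600,540:800]=crop(t,310,110,362,150,5)
cv2.imwrite("pics/f.png",im)
```

```text
45.53 0.54 [-0.8 -7.8 -0.6] [-1.246  0.175 -0.094]
45.73 0.471 [-0.3 -7.5 -0.5] [-1.223  0.224 -0.112]
45.93 0.473 [-0.1 -7.7 -0.4] [-1.225  0.182 -0.116]
46.13 0.498 [-0.3 -7.7 -0.2] [-1.235  0.193 -0.105]
46.33 0.44 [ 0.2 -7.5 -0.1] [-1.223  0.195 -0.118]
46.53 0.459 [ 0.2 -7.5 -0.4] [-1.234  0.184 -0.102]
(np.float64(-0.004589705637572717), array([ 0.24798359, -0.16165309, -0.32420758]))
50.5083 [ 0.39226051 -0.40566517  0.54894621]
[204.29048189 209.26418517]
```

View pics/f.png

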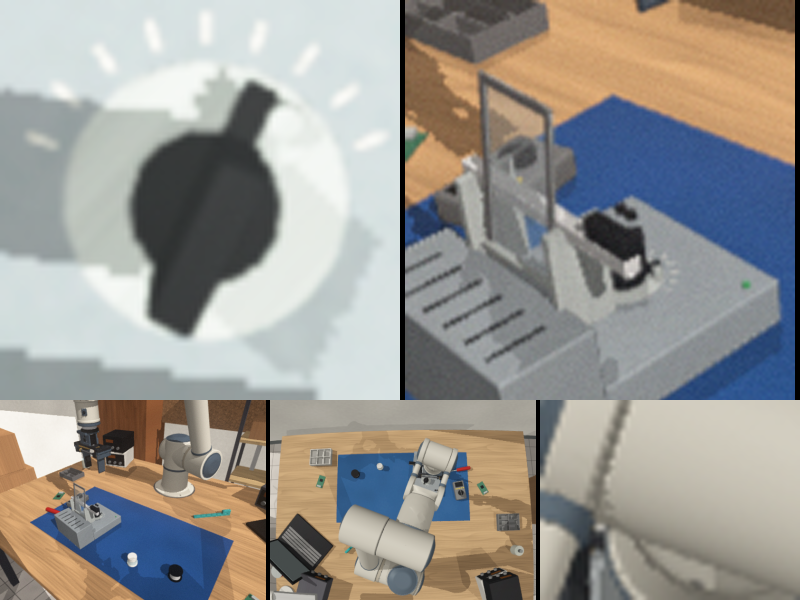

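The final view shows the lug (255, 105) touching the post (290, 130), the cover propped, the bar seated, and the arm clear. Handing in.

```bash
python3 -c "
from h import *
print(arm.hand_in(),arm.state()['t'])"
```

```text
the job is handed in; nothing more can be done
the job is handed in; nothing more can be done
```

I raised the cover with the aluminium prop bar, laid the bar across both ears and turned the knob clockwise to the post. The robot's clock read 50.5 s before I handed in, inside the 72 s limit. The hand-in gives no verdict.

**Last checks**
- **Bar and cover:** the last pictures show the bar lying in both notches and the cover propped on it. Wrist force in the samples I took stayed under about 9 N while handling the bar.
- **Knob:** I held it at the stop for about 1.2 s before releasing. The last wrist picture shows the lug against the post.
- **Robot:** the gripper was open and clear of everything, with the wrist force near zero.

**What disagreed**
- **Stop effort:** the torque on the knob was about 0.39–0.47 N m, depending on how I corrected for the sensor's position. That is about 12–15 N on the post, a little above the 10 N called "about right" but below the 25 N limit.
- **Side force:** about 7 N of sideways force stayed on the gripped knob through most of the turn, probably from a small error in where I put its axis.
- **Post position:** my first estimate of the post's angle was about 0.25 rad short. I corrected it from a close wrist view before making contact.

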